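Load a mandrel into the bench vee cradle

ROBOT

A 6-joint arm with a two-finger parallel gripper is mounted at the origin on the work surface. World frame = base frame: x ahead of the robot, y to its left, z up, the work surface at z = 0. Lengths are in m, angles in rad, forces in N, time in s.
With the tool pointing down it reaches from about 0.375 to 0.9 m from the base axis. Payload 3.1 kg.
Tool frame: the origin (TCP) lies on the centre line of the jaws, within the pads' length; the fingertips stand 11 mm ahead of it and the grasp point (between the pads) lies 8 mm behind it; z points along the fingers, y is the line along which they close (so a half turn about z gives the same grasp; the last joint's range is limited). The gripper opens to 85 mm and grips with 20 to 120 N. Pads are 22 mm wide; open, the fingers measure 114 mm over their backs; the gripper's body (76 mm by 85 mm) begins 54 mm behind the grasp point. The pads swing forward as they close: fully open they stand 13 mm farther back than shut.
Start: joints at [-1.391, 0.527, 1.433, -0, 1.181, -0.178], TCP at [0.219, -0.585, 0.242] pointing down, gripper open.
Joint ranges: [-3.08, 3.08], [-0.75, 2.2], [0.22, 2.44], [-1.43, 4.57], [0, 2.65], [-2.85, 2.85]. Speed limits (rad/s): [2.79, 2.79, 3.14, 3.14, 3.14, 3.14].

INTERFACE

Orientations are given as [roll, pitch, yaw] about the fixed x, y, z axes, in that order (R = Rz(yaw) Ry(pitch) Rx(roll)).
In Python, from cell import monitor, eyes, workorder gives the robot as it stands. The module is installed in compiled form; this text tells all that it offers.
- The arm moves only by the tool jog_arm, never from a script. Its argument "motion" is a list of rows, each an object with "xyz": the shift along the world's x, y, z in cm, a list of three; "delta_rot": the turn, a rotation vector about the world's x, y, z in rad, a list of three. In form: [{"xyz": [x, y, z], "delta_rot": [ax, ay, az]}, ...]. A call has 1 to 20 rows; each row is the pose to reach, as a shift and turn from the pose commanded when the call began; what a row does not reach only later rows make up. A row lasts 1/8 s, in which the tool goes at most 62.5 mm and 10.7 degrees, less where a joint would pass 70% of its speed; a pose out of reach is approached as far as the arm can. A call with a gripper value outside its range is refused whole. "gripper" is the gripper's target within -1 to 1 (shut at 1, half-way at 0, fully open at -1), set as the call begins (left out, the last holds). The fingers move at their own pace and stop on an object; "force" is the grip in N (left out, the last holds). Time passes only in rows, so rows that repeat a pose let the fingers close. It gives the time, the measured TCP pose, the force, the opening and the grip force at its end, in the units of the state.
- monitor.get_state(): the state, without advancing time (a new reading comes with each control period).
- eyes.grab_frame(name): name is "scene" or "top" or "wrist"; returns a dict with "image" (384x512x3 uint8, red, green, blue), "fx", "fy", "cx", "cy" (pixels), "world_to_cam" (4x4, takes a point from world to camera coordinates). Camera axes: x right, y down, z forward; pixel columns grow to the right and rows downward; lengths in m; the calibration is good to about 2 mm. A picture is of the moment at which its call begins. There is no depth.
- workorder.finish_job(): hands the job in; it is judged then, once.
The state is a dict: "clock": time; "qpos": joint angles; "joint_vel": joint speeds; "joint_torque": joint torques, N m; "eef_pos": TCP position; "tcp_rot": TCP orientation; "force": force on the tool from outside, world axes, zero at the start; "ft_torque": the same for the moment, N m; "grip_width": finger opening in m; "gripper_force": force on a finger pad.
Only numpy, scipy, OpenCV 4.12 (cv2) and the standard library are available. Lean on these libraries where they do the work, as an engineer would, in place of code of your own. Each camera call takes 0.05 s, during which the arm holds its last target. There are 200 camera calls.

TASK

Roll the loose steel mandrel across the cradle's flat apron into the vee, without lifting it or letting it fall off the cradle, and let it settle while the clamp is still open. Then slide it lengthwise along the vee until its end is pushed snugly against the end stop, swing the clamp arm over so that its pad comes down on the mandrel, press it down firmly (about 10 N) for about a second, and leave it clamped. Work by feel, never pushing harder than about 15 N, and leave the other things around the cradle where they are.

Things in the scene. Friction and masses are not known exactly. Their poses are not given: they have to be found in the camera images.
- mandrel: plain round steel mandrel, 26 mm diameter, 130 mm long, about 0.35 kg (varies); origin at its centre, y along its axis; x and z turn as it rolls. At the start it lies on the apron within 7 degrees of parallel to the vee, its y roughly along the cradle's y, 9 to 40 mm short of the end stop lengthwise. Sliding it along the vee takes about 2.5 to 6.5 N before it meets the stop.
- cradle: fixed vee cradle: base plate 170 x 148 x 20 mm (x -100 to 70, y -45 to 103) carrying a steel block 90 mm long (y -45 to 45). Origin on the table below the vee's axis; y runs along the vee towards the end stop, x runs across it from the apron over the vee to the clamp's hinge, z up. The vee is open at the block's -y end, where the mandrel always sticks out at least 10 mm.
- apron (a point): middle of the cradle's flat, level apron, on its top, 45 mm above the table, at x -55, y 0 in the cradle. The apron spans x -97 to -15 mm, with a 3 mm high kerb along its outer edge (x -97 to -92). A mandrel lying on it has its centre 13 mm above it. Axes like the cradle's.
- vee (a point): centre point of the vee's axis, where the axis of a seated mandrel lies, at x 0, y 0, 48.4 mm above the table in the cradle. The 90 degree vee drops from the apron's edge (x -15, 45 mm high) to its bottom (x 0, 30 mm high) and its far wall rises to x 23, 53 mm high; the far block is 53 mm high from there to x 62. Axes like the cradle's.
- stop: steel end stop at the +y end of the vee, screwed fast at a setting that varies (face 62 to 74 mm from the cradle's centre). Origin on its face that looks along -y, on the axis of the seated mandrel, 48 mm above the table; axes like the cradle's. Plate 28 mm wide, 20 to 66 mm high. A mandrel fully home has its centre 65 mm to the -y side of this origin.
- clamp: hinged clamp arm, 20 mm wide, 10 mm thick. Origin on the hinge axis (along the cradle's y, at x 48, 78 mm high in the cradle); the arm runs along its own -x, its flat back looks along its own +z. Angle of its z from vertical: 0 with the arm level over the vee, 1.95 to 2.15 rad at the start, standing open, leaning back away from the apron. Stiff hinge (about 0.13 N m): stays where it is left.
- clamp_end (a point): middle of the clamp arm's free end, 78 mm from the hinge; the last 24 mm of the arm has a black rubber grip. Axes like the clamp arm's. Pressing here puts about 1.4 to 1.6 times the force on the pad.
- pad_place (a point): point on the clamp arm's underside, 48 mm from the hinge, from which the pad points along the arm's own -z: a rubber-tipped screw spindle, 14 mm wide, 11.6 mm long give or take 3.5 mm. Its setting is not reported: it meets a seated mandrel with the arm anywhere between -0.08 and 0.08 rad from level, to be found by feel. Axes like the clamp arm's.
- band: brass ring, 28 mm wide, 8 mm high, lying beside the cradle's -y end; origin at the centre of its underside. A bystander: leave alone.
- stub: short solid brass round, 22 mm diameter, 35 mm high, standing near the cradle's -y end; origin at the centre of its underside. A bystander: leave alone.
- charcoal: black charcoal block, 45 x 75 x 30 mm, lying behind the cradle on the hinge side; origin at the centre of its underside. A bystander: leave alone.
Mind the look-alikes: they are no part of the job. Of the things like the mandrel, leave any that is black, green or turquoise; of the rest the larger one is meant.

How it is judged:
By the outcome, as a careful person would: the job done as asked, in the order asked, and still so for the second after the job is handed in, with the robot touching nothing.
It also fails if it takes over 67 s, if anything falls off the work surface, if the arm or the gripper's body presses on something with over 40 N, if the wrist force passes 120 N, or if a joint passes its speed limit or range.

## Working session

There is one attempt and no reset: what is moved stays moved. The work goes in short steps, Python scripts to look and compute and a tool call to move; the robot and the scene stay as the last step left them, time stands still between calls to the robot, and variables do not carry over. Pictures are saved under pics/ and viewed, at most 10 in all, crops included, and the job is handed in when it is done.

Besides the shell and the picture viewer there is one more tool, called after "Request:" by a JSON object that holds its "fn" and its "kwargs", one argument or row to a line. jog_arm: Moves the arm, as the interface text tells. Its arguments: {"type":"object","properties":{"motion":{"type":"array","items":{"type":"object","properties":{"xyz":{"type":"array","items":{"type":"number"}},"delta_rot":{"type":"array","items":{"type":"number"}}}}},"gripper":{"type":"number"},"force":{"type":"number"}},"required":["motion"]}

```bash
mkdir -p pics; cat > h.py <<'E'
import numpy as np, cv2
from cell import monitor, eyes, workorder
def grab(n,save=None):
    f=eyes.grab_frame(n)
    if save: cv2.imwrite('pics/'+save,f['image'][:,:,::-1])
    return f
def ray(f,u,v):
    T=f['world_to_cam'];R=T[:3,:3];c=-R.T@T[:3,3]
    d=R.T@np.array([(u-f['cx'])/f['fx'],(v-f['cy'])/f['fy'],1]);return c,d
def plane(f,u,v,z):
    c,d=ray(f,u,v);return c+d*(z-c[2])/d[2]
def proj(f,p):
    q=f['world_to_cam']@np.r_[p,1];return np.array([f['fx']*q[0]/q[2]+f['cx'],f['fy']*q[1]/q[2]+f['cy']])
E
python3 - <<'E'
from h import *
s=monitor.get_state();print({k:np.round(v,3) for k,v in s.items()})
ims=[]
for n in('top','scene'):
    f=grab(n,n+'0.png');ims.append(f['image']);T=f['world_to_cam'];print(n,f['fx'],np.round(-T[:3,:3].T@T[:3,3],3),np.round(T[:3,:3],2).tolist())
np.savez
E
```

```text
{'clock': np.float64(0.0), 'qpos': array([-1.392,  0.528,  1.434,  0.   ,  1.181, -0.179]), 'joint_vel': array([-0.   , -0.001, -0.001,  0.001,  0.001, -0.001]), 'joint_torque': array([ 0.0000e+00, -4.4235e+01, -1.7803e+01, -0.0000e+00,  9.0000e-03,
       -0.0000e+00]), 'eef_pos': array([ 0.219, -0.585,  0.241]), 'tcp_rot': array([-3.139, -0.   ,  0.358]), 'force': array([ 0.392, -0.408, -0.345]), 'ft_torque': array([-0.04 , -0.013, -0.007]), 'gripper_force': np.float64(0.0), 'grip_width': np.float64(0.085)}
top 353.8578984205258 [ 0.424 -0.078  0.826] [[-0.02, -1.0, 0.0], [-1.0, 0.02, -0.08], [0.08, -0.0, -1.0]]
scene 447.41980841083034 [0.813 0.391 1.05 ] [[-0.82, 0.57, -0.01], [0.5, 0.71, -0.5], [-0.28, -0.41, -0.87]]
```

View pics/top0.png

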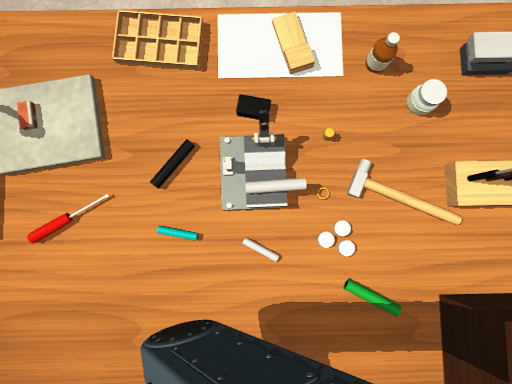

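View pics/scene0.png

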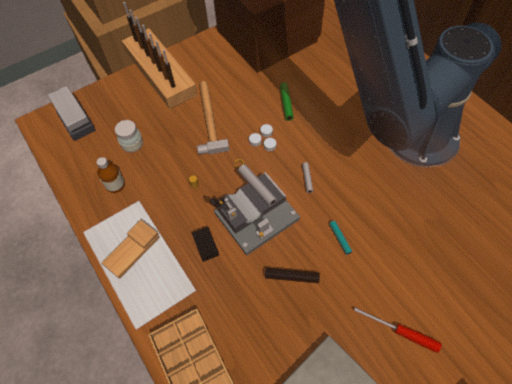

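The top view shows the cradle at about (252,172), with the stop on its left (world +y) and the mandrel at (275,186) on the apron facing the robot. The open clamp is at (262,125), leaning towards the charcoal at (253,105). The ring is at (323,193) and the stub at (330,133).

```bash
python3 - <<'E'
from h import *
f=grab('top');im=f['image'][85:225,205:345,::-1]
cv2.imwrite('pics/topc.png',cv2.resize(im,None,fx=4.2,fy=4.2,interpolation=cv2.INTER_CUBIC))
g=grab('scene');im=g['image'][150:260,170:310,::-1]
cv2.imwrite('pics/sc.png',cv2.resize(im,None,fx=5,fy=5,interpolation=cv2.INTER_CUBIC))
E
```

```text
(no output)
```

View pics/topc.png

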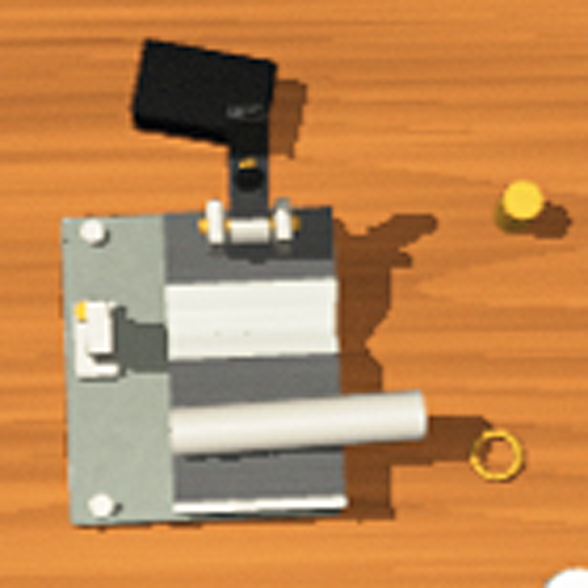

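View pics/sc.png

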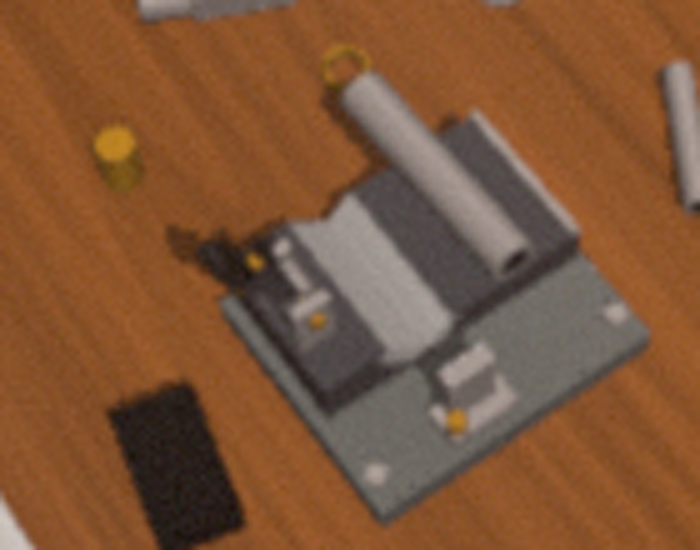

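The zoomed views show the plate corners at crop (62,218) and (73,525), the vee's near edge from (170,362) to (340,352), the mandrel from (172,428) to (424,412), and the clamp at (248,180).

```bash
cat >> h.py <<'E'
def crop(u,v): return 205+(u+.5)/4.2-.5,85+(v+.5)/4.2-.5
E
python3 - <<'E'
from h import *
f=grab('top')
L=[((70,103,20),(62,218)),((-100,103,20),(73,525)),((-15,45,45),(170,362)),((-15,-45,45),(340,352)),((23,45,53),(165,287)),((23,-45,53),(336,278)),((-97,-45,48),(346,508)),((62,-45,53),(332,207))]
A=np.array([l[0] for l in L])/1e3
W=np.array([plane(f,*crop(*l[1]),l[0][2]/1e3) for l in L])
a=A[:,:2]-A[:,:2].mean(0);b=W[:,:2]-W[:,:2].mean(0)
th=np.arctan2((a[:,0]*b[:,1]-a[:,1]*b[:,0]).sum(),(a*b).sum())
R=np.array([[np.cos(th),-np.sin(th)],[np.sin(th),np.cos(th)]])
t=W[:,:2].mean(0)-R@A[:,:2].mean(0)
print('yaw',th,'t',t);print('res',np.round((W[:,:2]-A[:,:2]@R.T-t)*1e3,1).tolist())
for p,z in [((172,429),.058),((425,412),.058),((102,335),.066),((118,338),.066),((248,180),.08),((497,455),.004),((523,200),.035)]:
    w=plane(f,*crop(*p),z);print(p,np.round(w*1e3,1),'cr',np.round((w[:2]-t)@R*1e3,1))
E
```

```text
yaw 0.024044436838467548 t [ 0.55375258 -0.08846726]
res [[0.2, -0.8], [0.9, -1.0], [-1.0, -0.1], [0.4, -0.4], [-0.3, 0.6], [0.6, 0.4], [-0.6, 0.8], [-0.3, 0.6]]
(172, 429) [499.7 -45.   58. ] cr [-53.   44.7]
(425, 412) [ 506.  -176.6   58. ] cr [-49.9 -87. ]
(102, 335) [548.4 -10.   66. ] cr [-3.5 78.6]
(118, 338) [546.6 -18.2  66. ] cr [-5.4 70.4]
(248, 180) [624.7 -86.9  80. ] cr [71.  -0.1]
(497, 455) [ 486.9 -222.9    4. ] cr [ -70.  -132.7]
(523, 200) [ 622.9 -236.2   35. ] cr [  65.6 -149.4]
```

Request:
{"fn": "jog_arm", "kwargs": {
  "motion": [
    {"xyz": [3, 6, 0], "delta_rot": [0, 0, -0.08]},
    {"xyz": [6, 12, 0], "delta_rot": [0, 0, -0.16]},
    {"xyz": [9, 17, 0], "delta_rot": [0, 0, -0.24]},
    {"xyz": [12, 22.5, 0], "delta_rot": [0, 0, -0.334]},
    {"xyz": [15, 28, 0], "delta_rot": [0, 0, -0.334]},
    {"xyz": [18, 33.5, 0], "delta_rot": [0, 0, -0.334]},
    {"xyz": [21, 39, -2], "delta_rot": [0, 0, -0.334]},
    {"xyz": [23, 44, -5], "delta_rot": [0, 0, -0.334]},
    {"xyz": [24.4, 47.3, -9], "delta_rot": [0, 0, -0.334]},
    {"xyz": [24.4, 47.3, -13], "delta_rot": [0, 0, -0.334]},
    {"xyz": [24.4, 47.3, -15], "delta_rot": [0, 0, -0.334]},
    {"xyz": [24.4, 47.3, -15], "delta_rot": [0, 0, -0.334]},
    {"xyz": [24.4, 47.3, -15], "delta_rot": [0, 0, -0.334]}
  ],
  "gripper": 1,
  "force": 30
}}

```text
clock: 1.88
eef_pos: [0.4634, -0.1128, 0.0929]
tcp_rot: [3.141, -0.001, 0.024]
force: [0.4, -0.4, -0.5]
grip_width: 0.0003
gripper_force: 0.0
```

```bash
python3 - <<'E'
from h import *
f=grab('scene');g=grab('wrist')
s=monitor.get_state();print(np.round(s['eef_pos'],4),np.round(s['tcp_rot'],3),np.round(s['force'],2),s['clock'])
print(proj(f,s['eef_pos']-[0,0,.011]),proj(g,s['eef_pos']-[0,0,.011]))
a=cv2.resize(f['image'][110:260,170:310],(560,600));b=cv2.resize(g['image'],(240,180))
c=np.zeros((600,800,3),np.uint8);c[:,:560]=a;c[:180,560:]=b
cv2.imwrite('pics/a1.png',c[:,:,::-1])
E
```

```text
[ 0.4636 -0.113   0.0934] [ 3.14e+00 -2.00e-03  2.30e-02] [-0.3  -0.42 -0.01] 1.975
[268.11079046 171.16297743] [253.22499895 251.51762339]
```

View pics/a1.png

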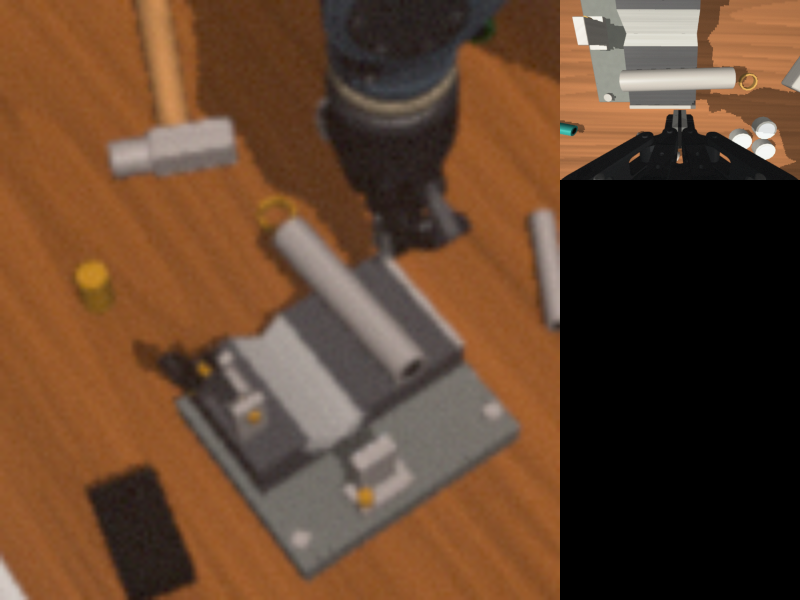

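Request:
{"fn": "jog_arm", "kwargs": {
  "motion": [
    {"xyz": [0, 0, -1.5], "delta_rot": [0, 0, 0]},
    {"xyz": [0, 0, -3], "delta_rot": [0, 0, 0]},
    {"xyz": [0, 0, -3], "delta_rot": [0, 0, 0]},
    {"xyz": [0.5, 0, -3], "delta_rot": [0, 0, 0]},
    {"xyz": [1.0, 0, -3], "delta_rot": [0, 0, 0]},
    {"xyz": [1.2, 0, -3], "delta_rot": [0, 0, 0]},
    {"xyz": [1.4, 0, -3], "delta_rot": [0, 0, 0]},
    {"xyz": [1.6, 0, -3], "delta_rot": [0, 0, 0]},
    {"xyz": [1.8, 0, -3], "delta_rot": [0, 0, 0]},
    {"xyz": [2.0, 0, -3], "delta_rot": [0, 0, 0]},
    {"xyz": [2.2, 0, -3], "delta_rot": [0, 0, 0]},
    {"xyz": [2.4, 0, -3], "delta_rot": [0, 0, 0]}
  ]
}}

```text
clock: 3.48
eef_pos: [0.487, -0.1124, 0.0623]
tcp_rot: [-3.142, 0.0, 0.024]
force: [-1.5, -0.7, 0.4]
grip_width: -0.0001
gripper_force: 0.3
```

```bash
python3 - <<'E'
from h import *
f=grab('scene');g=grab('wrist')
s=monitor.get_state();print(np.round(s['eef_pos'],4),np.round(s['force'],2),s['clock'])
a=cv2.resize(f['image'][150:230,210:310],(500,400));b=cv2.resize(g['image'][:290,100:420],(300,272))
c=np.zeros((400,800,3),np.uint8);c[:,:500]=a;c[:272,500:]=b
cv2.imwrite('pics/a2.png',c[:,:,::-1])
E
```

```text
[ 0.4875 -0.1125  0.0623] [-0.47  0.17 -0.08] 3.575
```

View pics/a2.png

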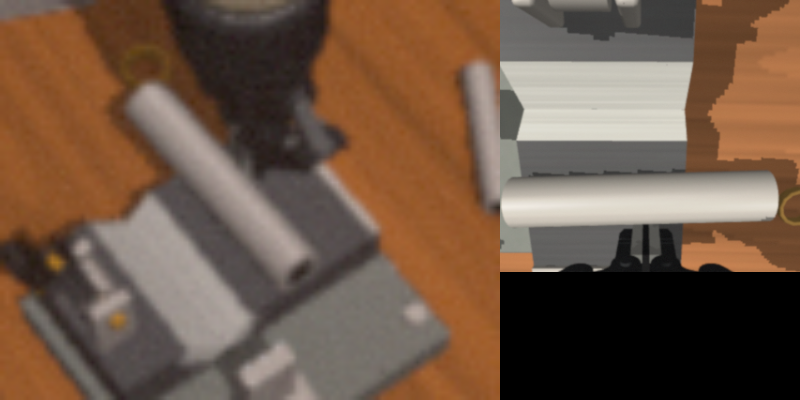

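The mandrel is touching the finger and still roughly parallel to the vee (wrist view, y≈198). Continuing the roll.

Request:
{"fn": "jog_arm", "kwargs": {
  "motion": [
    {"xyz": [0.2, 0, 0]},
    {"xyz": [0.4, 0, 0]},
    {"xyz": [0.6, 0, 0]},
    {"xyz": [0.8, 0, 0]},
    {"xyz": [1.0, 0, 0]},
    {"xyz": [1.2, 0, 0]},
    {"xyz": [1.4, 0, 0]},
    {"xyz": [1.6, 0, 0]},
    {"xyz": [1.75, 0, 0]},
    {"xyz": [1.9, 0, 0]},
    {"xyz": [2.05, 0, 0]},
    {"xyz": [2.2, 0, 0]},
    {"xyz": [2.3, 0, 0]},
    {"xyz": [2.4, 0, 0]},
    {"xyz": [2.5, 0, 0]},
    {"xyz": [2.6, 0, 0]},
    {"xyz": [2.7, 0, 0]},
    {"xyz": [2.8, 0, 0]}
  ]
}}

```text
invalid input
```

```bash
python3 - <<'E'
from h import *
f=grab('scene');g=grab('wrist')
s=monitor.get_state();print(np.round(s['eef_pos'],4),np.round(s['force'],2),s['clock'])
a=cv2.resize(f['image'][150:230,210:310],(500,400));b=cv2.resize(g['image'][:290,100:420],(300,272))
c=np.zeros((400,800,3),np.uint8);c[:,:500]=a;c[:272,500:]=b
cv2.imwrite('pics/a3.png',c[:,:,::-1])
E
```

```text
[ 0.4872 -0.1125  0.0623] [0.42 0.34 0.2 ] 3.675
```

View pics/a3.png

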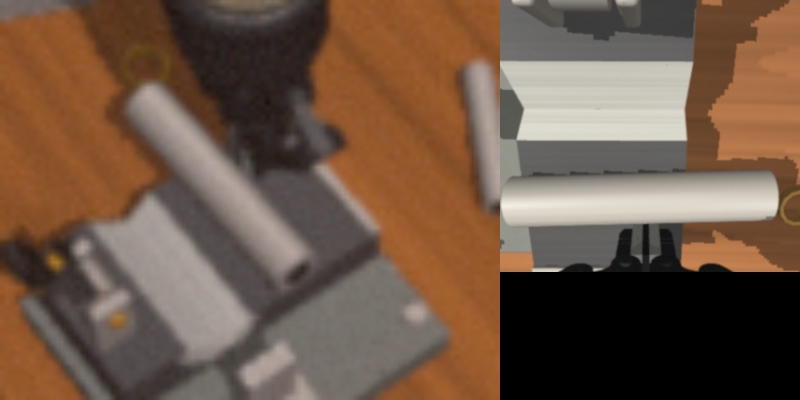

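The call was refused because delta_rot is required, so nothing moved. Resending it with delta_rot.

Request:
{"fn": "jog_arm", "kwargs": {
  "motion": [
    {"xyz": [0.2, 0, 0], "delta_rot": [0, 0, 0]},
    {"xyz": [0.4, 0, 0], "delta_rot": [0, 0, 0]},
    {"xyz": [0.6, 0, 0], "delta_rot": [0, 0, 0]},
    {"xyz": [0.8, 0, 0], "delta_rot": [0, 0, 0]},
    {"xyz": [1.0, 0, 0], "delta_rot": [0, 0, 0]},
    {"xyz": [1.2, 0, 0], "delta_rot": [0, 0, 0]},
    {"xyz": [1.4, 0, 0], "delta_rot": [0, 0, 0]},
    {"xyz": [1.6, 0, 0], "delta_rot": [0, 0, 0]},
    {"xyz": [1.75, 0, 0], "delta_rot": [0, 0, 0]},
    {"xyz": [1.9, 0, 0], "delta_rot": [0, 0, 0]},
    {"xyz": [2.05, 0, 0], "delta_rot": [0, 0, 0]},
    {"xyz": [2.2, 0, 0], "delta_rot": [0, 0, 0]},
    {"xyz": [2.3, 0, 0], "delta_rot": [0, 0, 0]},
    {"xyz": [2.4, 0, 0], "delta_rot": [0, 0, 0]},
    {"xyz": [2.5, 0, 0], "delta_rot": [0, 0, 0]},
    {"xyz": [2.6, 0, 0], "delta_rot": [0, 0, 0]},
    {"xyz": [2.7, 0, 0], "delta_rot": [0, 0, 0]},
    {"xyz": [2.8, 0, 0], "delta_rot": [0, 0, 0]}
  ]
}}

```text
clock: 5.92
eef_pos: [0.515, -0.1124, 0.0623]
tcp_rot: [3.142, -0.0, 0.024]
force: [-0.6, 0.1, -0.1]
grip_width: 0.0003
gripper_force: 0.2
```

```bash
python3 - <<'E'
from h import *
f=grab('scene');g=grab('wrist')
s=monitor.get_state();print(np.round(s['eef_pos'],4),np.round(s['force'],2),s['clock'])
a=cv2.resize(f['image'][150:230,210:310],(500,400));b=cv2.resize(g['image'][:290,100:420],(300,272))
c=np.zeros((400,800,3),np.uint8);c[:,:500]=a;c[:272,500:]=b
cv2.imwrite('pics/a4.png',c[:,:,::-1])
E
```

```text
[ 0.5153 -0.1125  0.0623] [-0.2  -0.55 -0.15] 6.025
```

View pics/a4.png

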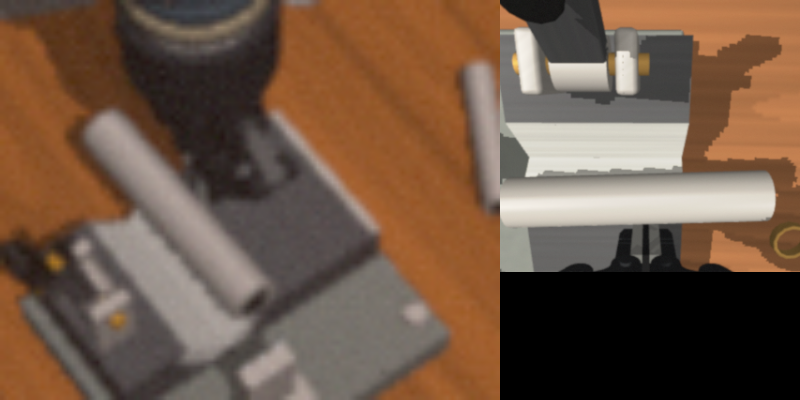

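Request:
{"fn": "jog_arm", "kwargs": {
  "motion": [
    {"xyz": [0.1, 0, 0], "delta_rot": [0, 0, 0]},
    {"xyz": [0.2, 0, 0], "delta_rot": [0, 0, 0]},
    {"xyz": [0.3, 0, 0], "delta_rot": [0, 0, 0]},
    {"xyz": [0.4, 0, 0], "delta_rot": [0, 0, 0]},
    {"xyz": [0.5, 0, 0], "delta_rot": [0, 0, 0]},
    {"xyz": [0.6, 0, 0], "delta_rot": [0, 0, 0]},
    {"xyz": [0.7, 0, 0], "delta_rot": [0, 0, 0]},
    {"xyz": [0.7, 0, 0], "delta_rot": [0, 0, 0]},
    {"xyz": [0.2, 0, 0], "delta_rot": [0, 0, 0]},
    {"xyz": [-0.5, 0, 0], "delta_rot": [0, 0, 0]},
    {"xyz": [-0.5, 0, 2], "delta_rot": [0, 0, 0]},
    {"xyz": [-0.5, 0, 4], "delta_rot": [0, 0, 0]}
  ]
}}

```text
clock: 7.52
eef_pos: [0.5088, -0.1122, 0.1024]
tcp_rot: [-3.141, 0.002, 0.024]
force: [1.8, -0.4, -0.1]
grip_width: 0.0001
gripper_force: 0.0
```

```bash
python3 - <<'E'
from h import *
f=grab('scene');g=grab('wrist');t=grab('top')
s=monitor.get_state();print(np.round(s['eef_pos'],4),np.round(s['force'],2),s['clock'])
a=cv2.resize(f['image'][150:230,210:310],(500,400));b=cv2.resize(g['image'][:290,100:420],(300,272))
c=np.zeros((600,800,3),np.uint8);c[:400,:500]=a;c[:272,500:]=b
c[290:590,500:800]=cv2.resize(t['image'][120:220,215:315],(300,300))
cv2.imwrite('pics/a5.png',c[:,:,::-1])
E
```

```text
[ 0.51   -0.1126  0.103 ] [-0.05  0.48 -0.64] 7.675
```

View pics/a5.png

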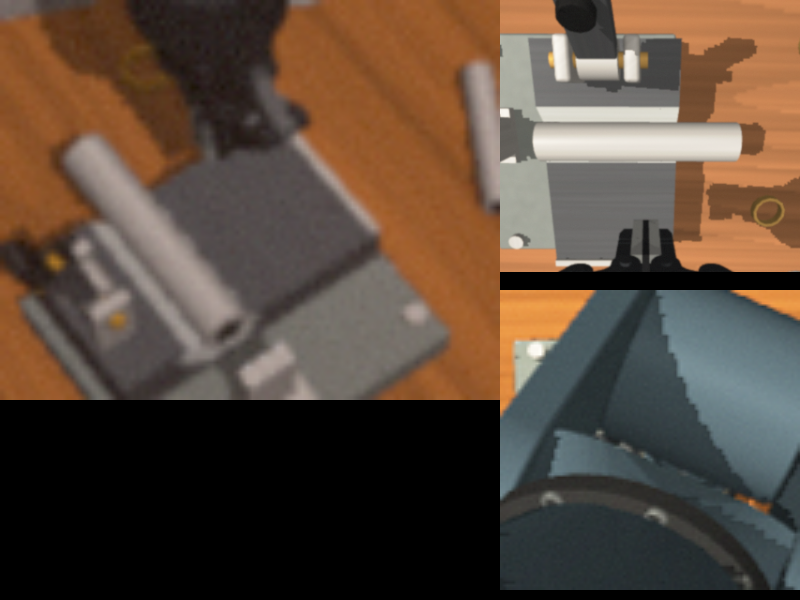

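The mandrel is settled in the vee, parallel and level, with its free end at wrist-crop (742,142). Next I move to its -y end.

Request:
{"fn": "jog_arm", "kwargs": {
  "motion": [
    {"xyz": [1.5, -4.5, 0], "delta_rot": [0, 0, 0]},
    {"xyz": [3.2, -8, 0], "delta_rot": [0, 0, 0]},
    {"xyz": [4.7, -9.3, 0], "delta_rot": [0, 0, 0]},
    {"xyz": [4.7, -9.3, -2.5], "delta_rot": [0, 0, 0]},
    {"xyz": [4.7, -9.3, -5.2], "delta_rot": [0, 0, 0]},
    {"xyz": [4.7, -9.3, -5.2], "delta_rot": [0, 0, 0]},
    {"xyz": [4.7, -8.9, -5.2], "delta_rot": [0, 0, 0]},
    {"xyz": [4.7, -8.5, -5.2], "delta_rot": [0, 0, 0]},
    {"xyz": [4.7, -8.2, -5.2], "delta_rot": [0, 0, 0]},
    {"xyz": [4.7, -8.0, -5.2], "delta_rot": [0, 0, 0]},
    {"xyz": [4.7, -7.8, -5.2], "delta_rot": [0, 0, 0]},
    {"xyz": [4.7, -7.6, -5.2], "delta_rot": [0, 0, 0]},
    {"xyz": [4.7, -7.4, -5.2], "delta_rot": [0, 0, 0]},
    {"xyz": [4.7, -7.2, -5.2], "delta_rot": [0, 0, 0]}
  ]
}}

```text
clock: 9.43
eef_pos: [0.5571, -0.185, 0.0504]
tcp_rot: [3.14, -0.0, 0.025]
force: [-1.8, -4.0, -0.1]
grip_width: -0.0002
gripper_force: 2.1
```

```bash
python3 - <<'E'
from h import *
g=grab('wrist')
s=monitor.get_state();print(np.round(s['eef_pos'],4),np.round(s['force'],2),s['clock'])
cv2.imwrite('pics/a6.png',g['image'][:,:,::-1])
R=lambda a:np.array([[np.cos(a),-np.sin(a)],[np.sin(a),np.cos(a)]])
print((s['eef_pos'][:2]-[.5538,-.0885])@R(.024)*1e3)
E
```

```text
[ 0.5571 -0.185   0.0504] [-0.65 -2.96 -0.48] 9.475
[  0.96439972 -96.50948213]
```

Request:
{"fn": "jog_arm", "kwargs": {
  "motion": [
    {"xyz": [0, 0.2, 0], "delta_rot": [0, 0, 0]},
    {"xyz": [0, 0.4, 0], "delta_rot": [0, 0, 0]},
    {"xyz": [0, 0.6, 0], "delta_rot": [0, 0, 0]},
    {"xyz": [0, 0.8, 0], "delta_rot": [0, 0, 0]},
    {"xyz": [0, 1.0, 0], "delta_rot": [0, 0, 0]},
    {"xyz": [0, 1.2, 0], "delta_rot": [0, 0, 0]}
  ]
}}

```text
clock: 10.22
eef_pos: [0.5569, -0.1723, 0.0504]
tcp_rot: [3.141, -0.0, 0.024]
force: [-0.8, -4.8, 1.5]
grip_width: -0.0001
gripper_force: 2.4
```

Request:
{"fn": "jog_arm", "kwargs": {
  "motion": [
    {"xyz": [0, 0.08, 0], "delta_rot": [0, 0, 0]},
    {"xyz": [0, 0.16, 0], "delta_rot": [0, 0, 0]},
    {"xyz": [0, 0.24, 0], "delta_rot": [0, 0, 0]},
    {"xyz": [0, 0.32, 0], "delta_rot": [0, 0, 0]}
  ]
}}

```text
clock: 10.72
eef_pos: [0.5569, -0.1693, 0.0504]
tcp_rot: [3.141, 0.0, 0.024]
force: [-1.3, -5.3, 0.5]
grip_width: -0.0001
gripper_force: 2.5
```

Request:
{"fn": "jog_arm", "kwargs": {
  "motion": [
    {"xyz": [0, 0.08, 0], "delta_rot": [0, 0, 0]},
    {"xyz": [0, 0.16, 0], "delta_rot": [0, 0, 0]},
    {"xyz": [0, 0.24, 0], "delta_rot": [0, 0, 0]}
  ]
}}

```text
clock: 11.1
eef_pos: [0.5569, -0.1669, 0.0504]
tcp_rot: [3.141, -0.0, 0.024]
force: [-2.1, -5.2, 0.9]
grip_width: -0.0001
gripper_force: 2.6
```

Request:
{"fn": "jog_arm", "kwargs": {
  "motion": [
    {"xyz": [0, 0.06, 0], "delta_rot": [0, 0, 0]},
    {"xyz": [0, 0.12, 0], "delta_rot": [0, 0, 0]},
    {"xyz": [0, 0.18, 0], "delta_rot": [0, 0, 0]}
  ]
}}

```text
clock: 11.48
eef_pos: [0.5569, -0.1651, 0.0504]
tcp_rot: [3.141, -0.0, 0.024]
force: [-1.4, -4.5, 0.5]
grip_width: -0.0002
gripper_force: 2.6
```

```bash
python3 - <<'E'
from h import *
g=grab('wrist');s=monitor.get_state();print(s['force'],s['eef_pos'])
cv2.imwrite('pics/a7.png',g['image'][:,:,::-1])
P=lambda x,y,z:proj(g,[.5538+x*.9997-y*.024,-.0885+x*.024+y*.9997,z])
print([np.round(P(0,y/1e3,.0614)).tolist() for y in(-65,60,65,70,75)])
im=g['image'].astype(int);u0,v0=P(0,-.06,.0614);u1,v1=P(0,.085,.0614)
for k in np.linspace(.75,1,36):
    u,v=u0+k*(u1-u0),v0+k*(v1-v0)
    if 0<=u<512 and 0<=v<384: print(round(-60+145*k),im[int(v),int(u)],end=' ')
E
```

```text
[-0.64720639 -5.50826326  1.86444784] [ 0.55692218 -0.1650745   0.05042653]
[[227.0, 278.0], [-46.0, 278.0], [-57.0, 278.0], [-68.0, 278.0], [-79.0, 278.0]]
```

Request:
{"fn": "jog_arm", "kwargs": {
  "motion": [
    {"xyz": [0, 0.06, 0], "delta_rot": [0, 0, 0]},
    {"xyz": [0, 0.12, 0], "delta_rot": [0, 0, 0]},
    {"xyz": [0, 0.18, 0], "delta_rot": [0, 0, 0]}
  ]
}}

```text
clock: 11.9
eef_pos: [0.5569, -0.1634, 0.0504]
tcp_rot: [3.141, -0.0, 0.024]
force: [-2.0, -6.2, 0.7]
grip_width: -0.0004
gripper_force: 2.6
```

Request:
{"fn": "jog_arm", "kwargs": {
  "motion": [
    {"xyz": [0, 0.06, 0], "delta_rot": [0, 0, 0]},
    {"xyz": [0, 0.12, 0], "delta_rot": [0, 0, 0]}
  ]
}}

```text
clock: 12.15
eef_pos: [0.5569, -0.1622, 0.0504]
tcp_rot: [3.141, -0.0, 0.024]
force: [-0.4, -5.1, 1.3]
grip_width: -0.0002
gripper_force: 2.6
```

Request:
{"fn": "jog_arm", "kwargs": {
  "motion": [
    {"xyz": [0, 0.06, 0], "delta_rot": [0, 0, 0]},
    {"xyz": [0, 0.12, 0], "delta_rot": [0, 0, 0]}
  ]
}}

```text
clock: 12.4
eef_pos: [0.5569, -0.161, 0.0505]
tcp_rot: [3.141, -0.0, 0.024]
force: [-0.6, -5.9, 1.0]
grip_width: -0.0001
gripper_force: 2.7
```

Request:
{"fn": "jog_arm", "kwargs": {
  "motion": [
    {"xyz": [0, 0.06, 0], "delta_rot": [0, 0, 0]},
    {"xyz": [0, 0.12, 0], "delta_rot": [0, 0, 0]}
  ]
}}

```text
clock: 12.65
eef_pos: [0.557, -0.1598, 0.0505]
tcp_rot: [3.141, -0.0, 0.024]
force: [-2.0, -5.0, 1.1]
grip_width: 0.0003
gripper_force: 2.7
```

Request:
{"fn": "jog_arm", "kwargs": {
  "motion": [
    {"xyz": [0, 0.06, 0], "delta_rot": [0, 0, 0]},
    {"xyz": [0, 0.12, 0], "delta_rot": [0, 0, 0]}
  ]
}}

```text
clock: 12.9
eef_pos: [0.557, -0.1586, 0.0505]
tcp_rot: [3.141, -0.0, 0.024]
force: [-1.2, -4.8, 2.1]
grip_width: 0.0003
gripper_force: 2.7
```

Request:
{"fn": "jog_arm", "kwargs": {
  "motion": [
    {"xyz": [0, 0.06, 0], "delta_rot": [0, 0, 0]},
    {"xyz": [0, 0.12, 0], "delta_rot": [0, 0, 0]}
  ]
}}

```text
clock: 13.15
eef_pos: [0.557, -0.1575, 0.0505]
tcp_rot: [3.141, -0.0, 0.024]
force: [-1.6, -4.9, 1.5]
grip_width: -0.0002
gripper_force: 2.8
```

Request:
{"fn": "jog_arm", "kwargs": {
  "motion": [
    {"xyz": [0, 0.06, 0], "delta_rot": [0, 0, 0]},
    {"xyz": [0, 0.12, 0], "delta_rot": [0, 0, 0]}
  ]
}}

```text
clock: 13.4
eef_pos: [0.557, -0.1573, 0.0506]
tcp_rot: [3.139, -0.0, 0.025]
force: [-2.3, -9.8, 1.1]
grip_width: -0.0002
gripper_force: 4.8
```

Request:
{"fn": "jog_arm", "kwargs": {
  "motion": [
    {"xyz": [0, 0.06, 0], "delta_rot": [0, 0, 0]},
    {"xyz": [0, 0.12, 0], "delta_rot": [0, 0, 0]}
  ]
}}

```text
clock: 13.65
eef_pos: [0.5571, -0.1572, 0.0506]
tcp_rot: [3.138, -0.001, 0.026]
force: [-4.1, -13.5, 1.0]
grip_width: 0.0002
gripper_force: 6.4
```

```bash
python3 - <<'E'
from h import *
f=grab('scene');t=grab('top')
s=monitor.get_state();print(np.round(s['eef_pos'],4),np.round(s['force'],2),s['clock'])
c=np.zeros((400,800,3),np.uint8);c[:400,:500]=cv2.resize(f['image'][150:230,210:310],(500,400))
c[:300,500:800]=cv2.resize(t['image'][120:220,215:315],(300,300))
cv2.imwrite('pics/a8.png',c[:,:,::-1])
E
```

```text
[ 0.5571 -0.1572  0.0506] [ -2.97 -12.15   0.49] 13.75
```

The force stepped from 5 N to 13.5 N with no motion at y=-0.157, so the mandrel is home against the stop. Now backing off and going round behind the clamp arm.

Request:
{"fn": "jog_arm", "kwargs": {
  "motion": [
    {"xyz": [0, -0.6, 0], "delta_rot": [0, 0, 0]},
    {"xyz": [0, -2.5, 0], "delta_rot": [0, 0, 0]},
    {"xyz": [0, -3, 5], "delta_rot": [0, 0, 0]},
    {"xyz": [0, -3, 10], "delta_rot": [0, 0, 0]},
    {"xyz": [0, -3, 15.5], "delta_rot": [0, 0, 0]},
    {"xyz": [2, -2, 21], "delta_rot": [0, 0, 0]},
    {"xyz": [5.5, 1, 21], "delta_rot": [0, 0, 0]},
    {"xyz": [9, 4.5, 21], "delta_rot": [0, 0, 0]},
    {"xyz": [11.7, 7, 21], "delta_rot": [0, 0, 0]},
    {"xyz": [11.7, 7, 21], "delta_rot": [0, 0, 0]},
    {"xyz": [11.7, 7, 17], "delta_rot": [0, 0, 0]},
    {"xyz": [11.7, 7, 13], "delta_rot": [0, 0, 0]},
    {"xyz": [11.7, 7, 10], "delta_rot": [0, 0, 0]},
    {"xyz": [11.7, 7, 8], "delta_rot": [0, 0, 0]},
    {"xyz": [11.7, 7, 8], "delta_rot": [0, 0, 0]}
  ]
}}

```text
clock: 15.62
eef_pos: [0.6725, -0.0851, 0.1287]
tcp_rot: [-3.14, 0.004, 0.023]
force: [0.9, 0.2, 0.8]
grip_width: -0.0004
gripper_force: 0.0
```

```bash
python3 - <<'E'
from h import *
f=grab('scene');t=grab('wrist')
s=monitor.get_state();print(np.round(s['eef_pos'],4),np.round(s['tcp_rot'],3),np.round(s['force'],2),s['clock'])
c=np.zeros((600,800,3),np.uint8);c[:480,:480]=cv2.resize(f['image'][120:240,190:310],(480,480))
c[:240,480:800]=cv2.resize(t['image'],(320,240))
cv2.imwrite('pics/a9.png',c[:,:,::-1])
E
```

```text
[ 0.6745 -0.0854  0.1313] [ 3.141e+00 -2.000e-03  2.300e-02] [-0.39 -0.38  0.3 ] 15.725
```

View pics/a9.png

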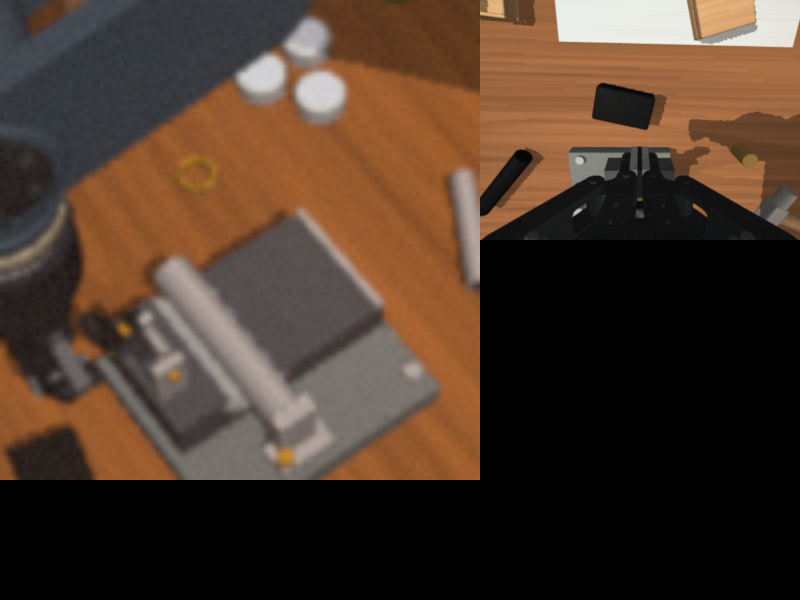

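The mandrel sits against the stop (its end meets the stop near (295,405)), and the finger is behind the open arm at about (85,370). Now swinging the clamp.

Request:
{"fn": "jog_arm", "kwargs": {
  "motion": [
    {"xyz": [-0.5, 0, 1.2], "delta_rot": [0, 0, 0]},
    {"xyz": [-1.0, 0, 1.2], "delta_rot": [0, 0, 0]},
    {"xyz": [-1.5, 0, 1.2], "delta_rot": [0, 0, 0]},
    {"xyz": [-2.0, -0.05, 1.2], "delta_rot": [0, 0, 0]},
    {"xyz": [-2.5, -0.06, 1.3], "delta_rot": [0, 0, 0]},
    {"xyz": [-3.0, -0.07, 1.4], "delta_rot": [0, 0, 0]},
    {"xyz": [-3.5, -0.08, 1.5], "delta_rot": [0, 0, 0]},
    {"xyz": [-4.0, -0.1, 1.6], "delta_rot": [0, 0, 0]}
  ]
}}

```text
clock: 16.73
eef_pos: [0.6335, -0.086, 0.1464]
tcp_rot: [3.141, 0.0, 0.024]
force: [2.5, 0.7, 1.6]
grip_width: 0.0002
gripper_force: 1.3
```

Request:
{"fn": "jog_arm", "kwargs": {
  "motion": [
    {"xyz": [-0.5, 0, 0.15], "delta_rot": [0, 0, 0]},
    {"xyz": [-1.0, 0, 0.3], "delta_rot": [0, 0, 0]},
    {"xyz": [-1.55, -0.04, 0.45], "delta_rot": [0, 0, 0]},
    {"xyz": [-2.1, -0.05, 0.42], "delta_rot": [0, 0, 0]},
    {"xyz": [-2.6, -0.06, 0.38], "delta_rot": [0, 0, 0]},
    {"xyz": [-3.15, -0.08, 0.33], "delta_rot": [0, 0, 0]},
    {"xyz": [-3.7, -0.09, 0.2], "delta_rot": [0, 0, 0]},
    {"xyz": [-4.2, -0.1, 0.05], "delta_rot": [0, 0, 0]},
    {"xyz": [-4.75, -0.11, -0.15], "delta_rot": [0, 0, 0]},
    {"xyz": [-5.3, -0.13, -0.3], "delta_rot": [0, 0, 0]},
    {"xyz": [-5.85, -0.14, -0.5], "delta_rot": [0, 0, 0]},
    {"xyz": [-6.4, -0.15, -0.75], "delta_rot": [0, 0, 0]}
  ]
}}

```text
clock: 18.23
eef_pos: [0.5696, -0.0875, 0.1387]
tcp_rot: [3.141, -0.0, 0.024]
force: [1.5, 0.5, 0.4]
grip_width: -0.0001
gripper_force: 0.7
```

Request:
{"fn": "jog_arm", "kwargs": {
  "motion": [
    {"xyz": [-0.5, -0.01, -0.33], "delta_rot": [0, 0, 0]},
    {"xyz": [-1.0, -0.02, -0.68], "delta_rot": [0, 0, 0]},
    {"xyz": [-1.5, -0.03, -1.07], "delta_rot": [0, 0, 0]},
    {"xyz": [-1.8, -0.04, -1.45], "delta_rot": [0, 0, 0]},
    {"xyz": [-2.1, -0.05, -1.83], "delta_rot": [0, 0, 0]},
    {"xyz": [-2.4, -0.06, -2.2], "delta_rot": [0, 0, 0]},
    {"xyz": [-2.7, -0.06, -2.57], "delta_rot": [0, 0, 0]},
    {"xyz": [-3.1, -0.07, -2.9], "delta_rot": [0, 0, 0]},
    {"xyz": [-3.5, -0.08, -3.1], "delta_rot": [0, 0, 0]},
    {"xyz": [-3.8, -0.09, -3.3], "delta_rot": [0, 0, 0]},
    {"xyz": [-4.1, -0.1, -3.5], "delta_rot": [0, 0, 0]}
  ]
}}

```text
clock: 19.6
eef_pos: [0.5286, -0.0883, 0.1037]
tcp_rot: [-3.142, 0.0, 0.024]
force: [1.1, 0.2, 0.2]
grip_width: -0.0004
gripper_force: 0.4
```

Request:
{"fn": "jog_arm", "kwargs": {
  "motion": [
    {"xyz": [0, 0, -0.1], "delta_rot": [0, 0, 0]},
    {"xyz": [0, 0, -0.2], "delta_rot": [0, 0, 0]},
    {"xyz": [0, 0, -0.3], "delta_rot": [0, 0, 0]}
  ]
}}

```text
clock: 19.98
eef_pos: [0.5286, -0.0881, 0.1007]
tcp_rot: [-3.141, 0.001, 0.024]
force: [-1.0, -0.1, 0.7]
grip_width: 0.0
gripper_force: 0.5
```

Request:
{"fn": "jog_arm", "kwargs": {
  "motion": [
    {"xyz": [0, 0, -0.1], "delta_rot": [0, 0, 0]},
    {"xyz": [0, 0, -0.2], "delta_rot": [0, 0, 0]}
  ]
}}

```text
clock: 20.23
eef_pos: [0.5289, -0.0882, 0.0987]
tcp_rot: [-3.141, 0.0, 0.024]
force: [-1.5, 0.1, 1.1]
grip_width: 0.0001
gripper_force: 0.5
```

Request:
{"fn": "jog_arm", "kwargs": {
  "motion": [
    {"xyz": [0, 0, -0.1], "delta_rot": [0, 0, 0]},
    {"xyz": [0, 0, -0.2], "delta_rot": [0, 0, 0]}
  ]
}}

```text
clock: 20.48
eef_pos: [0.5289, -0.0882, 0.0967]
tcp_rot: [-3.142, 0.0, 0.024]
force: [-1.4, 0.1, 1.3]
grip_width: 0.0001
gripper_force: 0.5
```

Request:
{"fn": "jog_arm", "kwargs": {
  "motion": [
    {"xyz": [0, 0, -0.08], "delta_rot": [0, 0, 0]},
    {"xyz": [0, 0, -0.16], "delta_rot": [0, 0, 0]}
  ]
}}

```text
clock: 20.72
eef_pos: [0.5289, -0.0883, 0.0951]
tcp_rot: [-3.142, 0.0, 0.024]
force: [-0.9, -0.3, 2.2]
grip_width: 0.0002
gripper_force: 0.5
```

Request:
{"fn": "jog_arm", "kwargs": {
  "motion": [
    {"xyz": [0, 0, -0.08], "delta_rot": [0, 0, 0]},
    {"xyz": [0, 0, -0.16], "delta_rot": [0, 0, 0]}
  ]
}}

```text
clock: 20.98
eef_pos: [0.5289, -0.0883, 0.0936]
tcp_rot: [-3.142, 0.0, 0.024]
force: [-0.1, 0.9, 1.3]
grip_width: -0.0002
gripper_force: 0.5
```

Request:
{"fn": "jog_arm", "kwargs": {
  "motion": [
    {"xyz": [0, 0, -0.07], "delta_rot": [0, 0, 0]},
    {"xyz": [0, 0, -0.14], "delta_rot": [0, 0, 0]}
  ]
}}

```text
clock: 21.22
eef_pos: [0.5288, -0.0883, 0.0925]
tcp_rot: [3.142, 0.0, 0.024]
force: [-2.3, 0.3, 7.4]
grip_width: 0.0004
gripper_force: 3.7
```

Request:
{"fn": "jog_arm", "kwargs": {
  "motion": [
    {"xyz": [0, 0, -0.03], "delta_rot": [0, 0, 0]},
    {"xyz": [0, 0, -0.03], "delta_rot": [0, 0, 0]}
  ]
}}

```text
clock: 21.48
eef_pos: [0.5288, -0.0883, 0.0925]
tcp_rot: [3.141, -0.0, 0.024]
force: [-2.9, 0.6, 5.2]
grip_width: -0.0002
gripper_force: 2.9
```

Request:
{"fn": "jog_arm", "kwargs": {
  "motion": [
    {"xyz": [0, 0, -0.04], "delta_rot": [0, 0, 0]},
    {"xyz": [0, 0, -0.08], "delta_rot": [0, 0, 0]},
    {"xyz": [0, 0, -0.08], "delta_rot": [0, 0, 0]}
  ]
}}

```text
clock: 21.85
eef_pos: [0.5288, -0.0883, 0.0923]
tcp_rot: [3.141, -0.0, 0.024]
force: [-2.4, -0.2, 9.6]
grip_width: -0.0001
gripper_force: 5.1
```

Request:
{"fn": "jog_arm", "kwargs": {
  "motion": [
    {"xyz": [0, 0, 0], "delta_rot": [0, 0, 0]},
    {"xyz": [0, 0, 0], "delta_rot": [0, 0, 0]},
    {"xyz": [0, 0, 0], "delta_rot": [0, 0, 0]},
    {"xyz": [0, 0, 0], "delta_rot": [0, 0, 0]},
    {"xyz": [0, 0, 0], "delta_rot": [0, 0, 0]}
  ]
}}

```text
clock: 22.48
eef_pos: [0.5288, -0.0883, 0.0922]
tcp_rot: [3.141, -0.0, 0.024]
force: [-3.4, 1.1, 9.2]
grip_width: 0.0002
gripper_force: 4.8
```

Request:
{"fn": "jog_arm", "kwargs": {
  "motion": [
    {"xyz": [0, 0, 0], "delta_rot": [0, 0, 0]},
    {"xyz": [0, 0, 0], "delta_rot": [0, 0, 0]},
    {"xyz": [0, 0, 0], "delta_rot": [0, 0, 0]},
    {"xyz": [0, 0, 0], "delta_rot": [0, 0, 0]},
    {"xyz": [0, 0, 0], "delta_rot": [0, 0, 0]}
  ]
}}

```text
clock: 23.1
eef_pos: [0.5288, -0.0883, 0.0922]
tcp_rot: [3.141, -0.0, 0.024]
force: [-3.1, -0.2, 10.4]
grip_width: 0.0002
gripper_force: 4.6
```

Held at about 9.5–10 N for over a second. Releasing straight up, slowly at first.

Request:
{"fn": "jog_arm", "kwargs": {
  "motion": [
    {"xyz": [0, 0, 0.1], "delta_rot": [0, 0, 0]},
    {"xyz": [0, 0, 0.3], "delta_rot": [0, 0, 0]},
    {"xyz": [0, 0, 1], "delta_rot": [0, 0, 0]},
    {"xyz": [0, 0, 4], "delta_rot": [0, 0, 0]},
    {"xyz": [-3, 0, 8], "delta_rot": [0, 0, 0]},
    {"xyz": [-7, 0, 11], "delta_rot": [0, 0, 0]},
    {"xyz": [-10, 0, 13], "delta_rot": [0, 0, 0]},
    {"xyz": [-10, 0, 13], "delta_rot": [0, 0, 0]},
    {"xyz": [-10, 0, 13], "delta_rot": [0, 0, 0]}
  ]
}}

```text
clock: 24.22
eef_pos: [0.43, -0.0887, 0.2213]
tcp_rot: [3.141, -0.002, 0.024]
force: [0.5, -0.8, 0.0]
grip_width: -0.0003
gripper_force: 0.0
```

```bash
python3 - <<'E'
from h import *
f=grab('scene');P=lambda x,y,z:proj(f,[.5538+x*.9997-y*.024,-.0885+x*.024+y*.9997,z])
s=monitor.get_state();print(np.round(s['force'],2),s['clock'])
im=f['image']
# arm top from hinge to end should be dark along its length; mandrel visible pale on both sides
for r in(20,35,50,62,74,82,90):
    u,v=P((48-r)/1e3,0,.083-.0004*r/10);print('arm r',r,im[int(round(v)),int(round(u))])
for y in(-50,-35,-25,25,35,50,60):
    u,v=P(0,y/1e3,.0614);print('mandrel y',y,im[int(round(v)),int(round(u))])
E
```

```text
[ 0.08  0.04 -0.15] 24.275
arm r 20 [82 74 74]
arm r 35 [86 75 75]
arm r 50 [191 133  38]
arm r 62 [54 39 37]
arm r 74 [50 33 29]
arm r 82 [80 73 69]
arm r 90 [86 79 75]
mandrel y -50 [175 162 154]
mandrel y -35 [168 156 147]
mandrel y -25 [159 145 141]
mandrel y 25 [172 156 151]
mandrel y 35 [172 159 151]
mandrel y 50 [170 152 148]
mandrel y 60 [169 157 150]
```

The pixels agree: the arm is level over the mandrel (brass screw at r≈50, black grip at r 62–74), and the mandrel runs along the vee up to the stop.

```bash
python3 -c "
from h import *
print(workorder.finish_job())"
```

```text
the job is handed in; nothing more can be done
None
```

The mandrel was rolled into the vee, slid home against the end stop (a 13.5 N push), clamped with about 10 N for over a second and left clamped; the job was handed in at about 24 s, with no verdict returned.

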